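Release the clamp frame of a cooling jig with its two catch buttons

TASK

The moulded panel in the cooling jig has set: open the jig's clamp frame. Press the two green release buttons together, one fingertip on each, and keep both pushed down while the spring raises the frame, until it stands fully up; then let go and draw the hand clear. Do not touch the frame, leave the black panel lying in its nest, and leave everything else on the bench where it is.

Things in the scene. Friction and masses are not known exactly. Their poses are not given: they have to be found in the camera images.
- jig: Cooling jig fixed on the bench, aluminium base 290 x 210 x 16 mm, turned up to 0.55 rad. Own frame: z up, origin on the bench under the nest's centre; base x -175 to +115, y +-105 mm; grey button housing x -166 to -114, y +-62, top at z 62, at the -x end towards the robot; hinge at the +x end, with a black damper (top z 60) at y 86 to 108.
- top_left (a point): Centre of the top face of the left (+y of the jig) green release button, a round flat cap 28 mm across: x -140, y +31, z 80 mm in the jig's frame at rest; it sinks with the button. The two buttons are 62 mm apart, centre to centre, along the jig's y axis.
- top_right (a point): The same for the right button: x -140, y -31, z 80 mm in the jig's frame at rest.
- button_left (a joint): Travel of the left button, straight down, m: 0 at rest, 0.009 at its stop. Spring: about 2 N to start, 6 N at the stop (both together 4 to 12 N). It draws back its own catch, which frees the frame at about 0.006 and springs back with the button: push it in 7 to 9 mm.
- button_right (a joint): The same for the right button and the right catch.
- cap_left: The green cap of the left button, 28 mm across and 10 mm thick; origin on the button's axis, 22 mm below its top face.
- cap_right: The green cap of the right button, the same.
- frame (a joint): Angle of the clamp frame about its hinge, rad: 0 shut (either catch alone holds it), 1.25 fully up at its stop. With both buttons held down its spring and damper raise it in 2.5 to 3 s, and it then stays up by itself. If a button is let go in the first 0.2 rad, a safety lip hangs in the catch.
- clamp_frame: Blue clamp frame, 166 x 170 mm, of 10 mm bars with four rubber feet over the panel. Shut it is level, top at z 67 mm (screws 72); front edge at x -80 in the jig's frame (steel hooks to -87), 60 mm behind the button centres. It swings up and away from the buttons about a hinge along the jig's y at x +92, z 45 mm (origin here). Up, it is 0.22 m tall. Keep clear.
- frame_front (a point): Middle of the top front edge of the clamp frame; shut it is at x -80, y 0, z 67 mm in the jig's frame; it rises to about 0.215 m above the bench.
- panel: Loose black moulded panel, 110 x 130 x 6 mm, lying in the nest, its underside (origin at the centre) 36 mm above the bench. To be left there.
- marker: Bystander: blue marker pen, 134 mm long, 18 mm thick, lying beside the jig; origin at the middle of its underside, x along the pen.
- cutters: Bystander: side cutters with red handles, 140 mm long, 55 mm across, 11 mm high, lying beside the jig; origin near the middle on the underside, jaws to its +x.
- clip: Bystander: small black moulded clip, 55 mm long, 10 mm high, lying beside the jig; origin near the middle of its underside.
- bin: Bystander: open blue bin with moulded clips, 105 x 95 x 55 mm high, beside the jig; origin at the centre of its underside.

How it is judged:
By the outcome, as a careful person would: the job done as asked, in the order asked, and still so for the second after the job is handed in, with the robot touching nothing.
It also fails if it takes over 40 s, if anything falls off the work surface, if the arm or the gripper's body presses on something with over 40 N, if the wrist force passes 120 N, or if a joint passes its speed limit or range.

ROBOT

A 7-joint arm with a two-finger parallel gripper is mounted at the origin on the work surface. World frame = base frame: x ahead of the robot, y to its left, z up, the work surface at z = 0. Lengths are in m, angles in rad, forces in N, time in s.
With the tool pointing down it reaches from about 0.4 to 0.75 m from the base axis. Payload 19.5 kg.
Tool frame: the origin (TCP) lies between the finger pads; the fingertips stand 22 mm ahead of it and the grasp point (between the pads) lies 3 mm ahead of it; y points along the fingers, x is the direction in which the jaws open and shut, and the axes are right-handed (so a half turn about y gives the same grasp; the last joint's range is limited). The gripper opens to 85 mm and grips with 20 to 120 N. Pads are 22 mm wide; open, the fingers measure 114 mm over their backs; the gripper's body (76 mm by 85 mm) begins 54 mm behind the grasp point. The pads swing forward as they close: fully open they stand 13 mm farther back than shut.
Start: joints at [1.127, 0.707, -0.028, 1.485, 0.022, 0.951, -0.075], TCP at [0.225, -0.529, 0.217] pointing down, gripper open.
Joint ranges: [-2.71, 2.71], [-0.32, 2.16], [-1.57, 1.52], [0, 2.45], [-1.46, 4.6], [0, 2.02], [-2.83, 2.83]. Speed limits (rad/s): [1.89, 1.89, 2.57, 2.57, 3.01, 3.01, 3.01].

INTERFACE

Orientations are given as a unit quaternion [w, x, y, z].
In Python, from rig import get_state, snapshot, get_calibration, finish_job gives the robot as it stands.
- The arm moves only by the shell command python3 -m inch 'ROWS' [FORCE]. ROWS is a JSON object of lists of equal length, an entry for each row: "fingers": the closure, from 0 (fully open) to 1 (shut); "offset": the shift along the tool's x, y, z normalised to -1 to 1, where 1 is 0.4 m, a list of three; "turn": the turn about the tool's y normalised to -1 to 1, where 1 is 90 degrees. A call has 1 to 8 rows; each row is the pose to reach, as a shift and turn from the pose measured when the call began, along the tool's axes at that moment; what a row does not reach only later rows make up. A row lasts 1/8 s, in which the tool goes at most 62.5 mm and 10.7 degrees, less where a joint would pass 70% of its speed; a pose out of reach is approached as far as the arm can. A call with a number of a shift or a turn outside -1 to 1 is refused whole. A call with a gripper value outside its range is refused whole. The fingers move at their own pace and stop on an object; FORCE is the grip in N (left out, the last holds). Time passes only in rows, so rows that repeat a pose let the fingers close. It gives the time, the measured TCP pose, the force and the opening at its end, in the units of the state.
- get_state(): the state, without advancing time (a new reading comes with each control period).
- snapshot(name): name is "scene" or "side" or "wrist"; returns the picture (384x512x3 uint8, red, green, blue); there is no depth.
- get_calibration(name): a dict with "vfov" (degrees; the focal length in pixels is half the picture's height over the tangent of half this angle, whatever the lens; pixels are square), "cx", "cy" (the principal point, pixels), "eye" and "attitude" of the camera in the world. Camera axes: x right, y down, z forward; pixel columns grow to the right and rows downward; lengths in m; the calibration is good to about 2 mm. A picture is of the moment at which its call begins: read the wrist's pose just before it. get_calibration takes no time and is no camera call; for the wrist camera it gives the pose at the moment of the call.
- finish_job(): hands the job in, once; it reports no verdict.
The state is a dict: "time_s": time; "joint_pos": joint angles; "joint_vel": joint speeds; "effort": joint torques, N m; "tcp_pos": TCP position; "eef_rot": TCP orientation; "contact_force": force on the tool from outside, world axes, zero at the start; "wrist_torque": the same for the moment, N m; "opening": opening from 0.0 (shut) to 1.0 (fully open).
Only numpy, scipy, OpenCV 4.12 (cv2) and the standard library are available. Lean on these libraries where they do the work, as an engineer would, in place of code of your own. Each camera call takes 0.05 s, during which the arm holds its last target.

## Working session

There is one attempt and no reset: what is moved stays moved. The work goes in short steps, Python scripts to look and compute and a shell command to move; the robot and the scene stay as the last step left them, time stands still between calls to the robot, and variables do not carry over. Pictures are saved under pics/ and viewed, and the job is handed in when it is done.

```bash
ls; mkdir -p pics
python3 - <<'E'
from rig import *
import cv2
s=get_state();print(s)
for n in("scene","side","wrist"):
    print(n,get_calibration(n))
    cv2.imwrite(f"pics/{n}0.png",snapshot(n)[:,:,::-1])
E
```

```text
pics
{'time_s': 0.0, 'joint_pos': array([ 1.1273401 ,  0.70710262, -0.02764434,  1.484955  ,  0.02195838,
        0.95087193, -0.07550621]), 'joint_vel': array([-1.72382479e-04, -1.56313290e-03, -8.41650532e-05, -1.32658601e-03,
       -1.45673439e-04,  8.16370934e-04,  3.46368395e-04]), 'effort': array([-9.36150209e-04, -8.83204150e+01,  1.23415835e+00, -2.36153108e+01,
        1.68486591e-02,  6.81844380e-03, -3.59490127e-05]), 'tcp_pos': array([ 0.22476932, -0.5289739 ,  0.21623778]), 'eef_rot': array([ 0.58991712, -0.58950032,  0.39048579, -0.38988206]), 'contact_force': array([-0.09787635, -0.17845431, -1.00736116]), 'wrist_torque': array([ 0.00079194,  0.07759683, -0.01269434]), 'opening': 0.9979637418576401}
scene {'vfov': 54.442798400629314, 'cx': 256.48349923409586, 'cy': 190.95515762241422, 'eye': array([ 1.06027091, -0.50459163,  0.6915221 ]), 'attitude': array([-0.40183715,  0.8515678 ,  0.30351748, -0.14572688])}
side {'vfov': 51.525568487309734, 'cx': 254.49276101147868, 'cy': 195.2970515672124, 'eye': array([ 0.43222166, -0.78348055,  0.64132303]), 'attitude': array([-0.4732746 ,  0.87491019, -0.09441897,  0.04035313])}
wrist {'vfov': 70.93748848798201, 'cx': 257.22543304641795, 'cy': 189.01947247296363, 'eye': array([ 0.29197146, -0.5010948 ,  0.37502825]), 'attitude': array([ 0.12141761,  0.82525587, -0.54560337, -0.08079281])}
```

View pics/scene0.png

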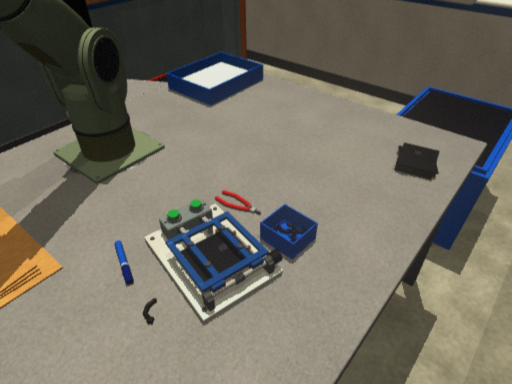

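View pics/side0.png

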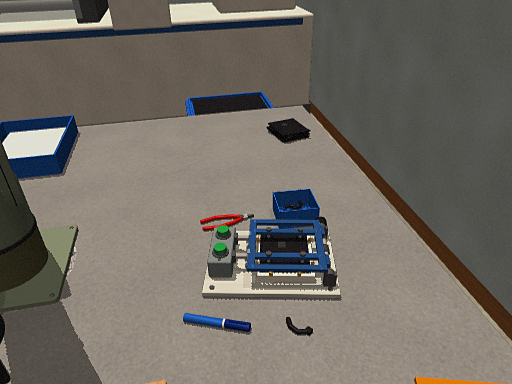

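View pics/wrist0.png

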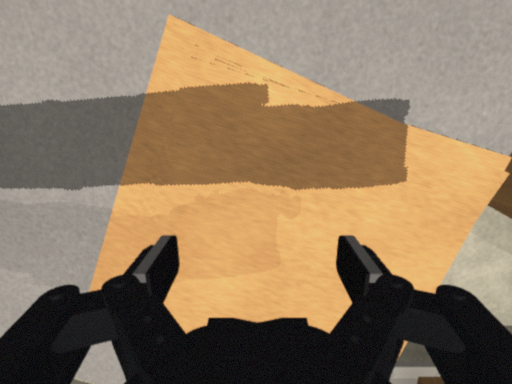

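Run:
```python
from rig import *
from scipy.spatial.transform import Rotation as R
s=get_state();q=s['eef_rot'];print(R.from_quat([*q[1:],q[0]]).as_matrix().round(4))
import cv2
im=cv2.imread('pics/side0.png');
cv2.imwrite('pics/side0c.png',cv2.resize(im[100:300,130:390],None,fx=3,fy=3,interpolation=cv2.INTER_CUBIC))
im=cv2.imread('pics/scene0.png');
cv2.imwrite('pics/scene0c.png',cv2.resize(im[100:300,130:390],None,fx=3,fy=3,interpolation=cv2.INTER_CUBIC))
```

```text
[[ 3.911e-01 -3.000e-04  9.204e-01]
 [-9.204e-01  7.000e-04  3.911e-01]
 [-8.000e-04 -1.000e+00 -0.000e+00]]
```

View pics/side0c.png

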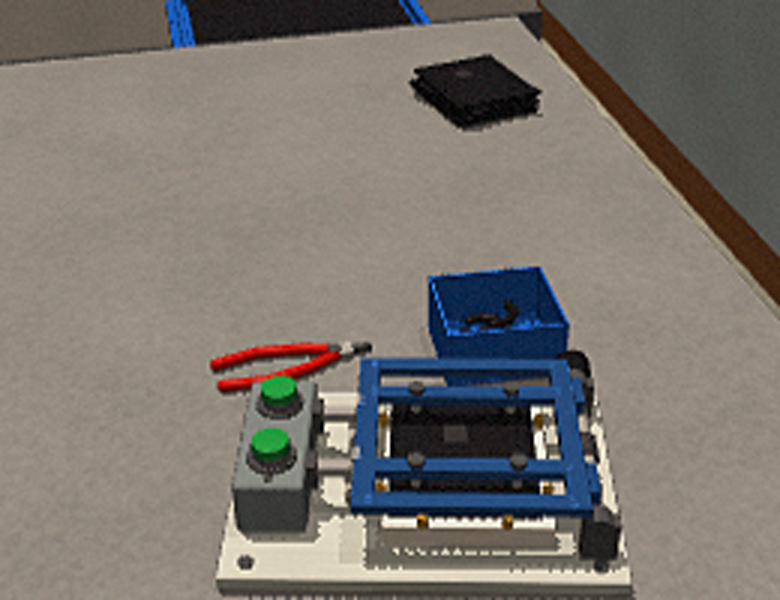

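View pics/scene0c.png

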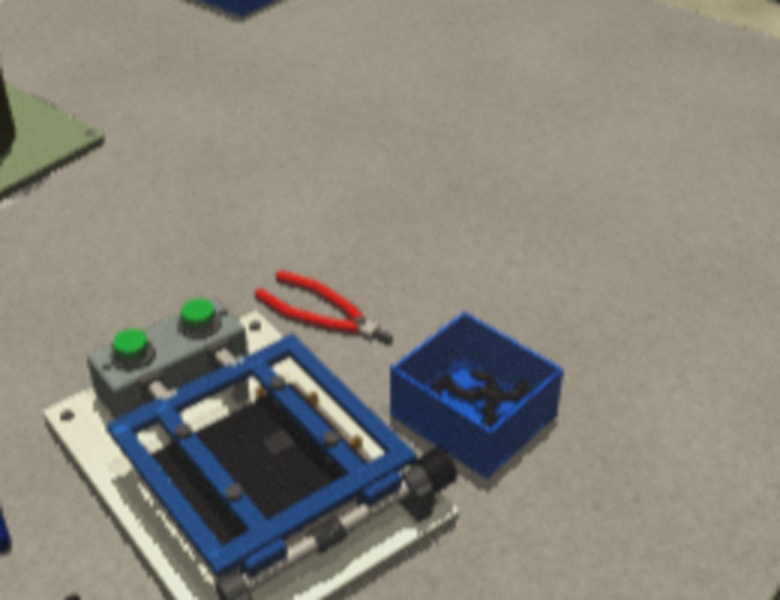

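```bash
cat > h.py <<'E'
import numpy as np
from rig import *
from scipy.spatial.transform import Rotation as R
def rot(q): return R.from_quat([*q[1:],q[0]]).as_matrix()
def ray(c,u,v):
    f=192/np.tan(np.radians(c['vfov'])/2)
    d=rot(c['attitude'])@np.array([(u-c['cx'])/f,(v-c['cy'])/f,1]); return c['eye'],d
def onz(c,u,v,z):
    e,d=ray(c,u,v); return e+d*(z-e[2])/d[2]
def proj(c,p):
    f=192/np.tan(np.radians(c['vfov'])/2)
    q=rot(c['attitude']).T@(np.asarray(p)-c['eye']); return q[:2]/q[2]*f+[c['cx'],c['cy']]
def tri(obs):
    A=np.zeros((3,3));b=np.zeros(3)
    for c,u,v in obs:
        e,d=ray(c,u,v);d=d/np.linalg.norm(d);P=np.eye(3)-np.outer(d,d);A+=P;b+=P@e
    return np.linalg.solve(A,b)
E
python3 - <<'E'
from h import *
import cv2
for n in("side","scene"):
    im=cv2.imread(f'pics/{n}0.png').astype(int);b,g,r=im[...,0],im[...,1],im[...,2]
    m=((g>1.6*r)&(g>1.3*b)&(g>60)).astype('uint8')
    k,l,st,ce=cv2.connectedComponentsWithStats(m)
    c=get_calibration(n)
    for i in range(1,k):
        if st[i,4]<20: continue
        gg=g[l==i]; t=(l==i)&(g>np.percentile(gg,40)*0.9)
        print(n,st[i],ce[i].round(1),np.percentile(gg,[5,20,40,60,90]), onz(c,*ce[i],.077).round(4))
        x,y,w,h=st[i,:4]; print(g[y-1:y+h+1,x-1:x+w+1])
E
```

```text
side [217 225  12  10  75] [222.5 229.1] [ 63.1 130.  160.  161.4 170. ] [ 0.4964 -0.0612  0.077 ]
[[139 133 140 130  90  73  20  21  53  22   2   9   7   2]
 [ 72  63  68  18  61 111 112 109 141  80  72  23   2  10]
 [ 54  46  98 113 174 171 169 170 167 171 178 104  54  59]
 [111 119 175 170 160 162 159 158 161 160 166 176 126 110]
 [142 161 162 161 161 158 161 157 158 160 162 165 130 143]
 [137 164 163 158 161 160 160 160 161 156 164 171  88 135]
 [138 113 165 168 162 162 164 159 163 165 166 161  29 103]
 [116  38 126 160 160 157 164 165 155 162 112  47  43  59]
 [ 76  50  50  60 112 136 130 132  91  53  52  60  45  34]
 [ 75  57  58  59  61  55  56  56  58  60  53  55  43  40]
 [ 67  79  31  61  60  61  64  64  61  60  49  32  47  41]
 [ 72  79  39  36  39  61  59  65  59  47  37  34  47  40]]
side [214 243  12  11  94] [219.5 247. ] [ 62.65 139.2  158.   160.   165.  ] [ 0.4816 -0.1218  0.077 ]
[[133 134 136 136 134 140 143 143 141 137 136 135 136 141]
 [136 136 140 149 151 160 159 160 158 161 153 140 131 134]
 [139 135 153 161 163 159 159 155 158 159 157 166 144 134]
 [133 148 1
[... 1291 characters left out ...]
 [168 210  11   9  85] [173.  213.9] [ 68.2 105.8 158.8 167.  169. ] [ 0.4823 -0.1221  0.077 ]
[[149 149 148 148 149 152 154 161 156 154 141 145 140]
 [147 150 150 160 162 162 166 169 165 161 150 144 141]
 [149 155 161 168 167 166 169 168 168 167 163 148 146]
 [152 160 167 168 167 169 167 169 167 169 171 156 140]
 [150 166 168 168 167 167 168 168 171 168 166 141 120]
 [131 164 168 169 168 169 168 171 169 167 154 102  85]
 [109 139 163 164 167 169 167 168 167 150 116  70  74]
 [107 100 122 139 148 157 152 150 130 103  72  62  77]
 [ 95  72  73  89 104 114 106 105  77  65  55  57  82]
 [ 83  62  56  63  68  71  69  67  63  57  53  58  82]
 [ 83  55  53  56  58  60  60  57  58  53  54  71  76]]
```

```bash
python3 -m inch '{"fingers":[0.44,0.44,0.44,0.44,0.44,0.44,0.44,0.44],"offset":[[-0.08,0,0.1],[-0.16,0,0.21],[-0.24,0,0.32],[-0.33,0,0.43],[-0.42,0,0.55],[-0.51,0,0.68],[-0.58,0,0.79],[-0.6,0,0.83]],"turn":[0.03,0.08,0.15,0.22,0.29,0.36,0.41,0.41]}' 20
cat > rel.py <<'E'
from h import *
L=np.array([.4967,-.0617]);Rr=np.array([.4819,-.1219])
s=get_state();T=rot(s['eef_rot']);m=(L+Rr)/2
y=(L-Rr)/np.linalg.norm(L-Rr)
print('t',s['time_s'],'tcp',s['tcp_pos'].round(4),'open',round(s['opening'],3),'F',s['contact_force'].round(2),'tau',s['wrist_torque'].round(2));print(T.round(3))
e=np.array([*m,0])-s['tcp_pos'];e[2]=0
print('shift norm',(T.T@e/.4).round(4),'turn deg about tool y',np.degrees(np.arctan2(np.cross(T[:2,0],-y),T[:2,0]@-y))*-1)
E
python3 rel.py
```

```text
time_s: 1.15
tcp_pos: [0.4379, -0.1755, 0.2163]
eef_rot: [0.437, -0.437, 0.557, -0.556]
contact_force: [-0.6, 0.2, -0.1]
opening: 0.562
t 1.15 tcp [ 0.4379 -0.1755  0.2163] open 0.562 F [-0.6   0.25 -0.06] tau [-0.01 -0.02  0.  ]
[[-0.237 -0.     0.972]
 [-0.972  0.001 -0.237]
 [-0.001 -1.    -0.001]]
shift norm [-2.337e-01  2.000e-04  7.550e-02] turn deg about tool y 0.12084526855832853rel.py:7: DeprecationWarning: Arrays of 2-dimensional vectors are deprecated. Use arrays of 3-dimensional vectors instead. (deprecated in NumPy 2.0)
  print('shift norm',(T.T@e/.4).round(4),'turn deg about tool y',np.degrees(np.arctan2(np.cross(T[:2,0],-y),T[:2,0]@-y))*-1)
```

```bash
python3 -m inch '{"fingers":[0.44,0.44,0.44,0.44],"offset":[[-0.11,0.04,0.03],[-0.22,0.12,0.07],[-0.234,0.16,0.075],[-0.234,0.16,0.075]],"turn":[0,0,0,0]}'
python3 -W ignore rel.py
python3 - <<'E'
from h import *
import cv2
for n in("wrist","side","scene"):
    c=get_calibration(n)
    im=snapshot(n)[:,:,::-1]
    cv2.imwrite(f"pics/{n}1.png",im)
    if n=='wrist': print(c)
    if n!='wrist': im=cv2.resize(im[110:290,130:330],None,fx=4,fy=4,interpolation=cv2.INTER_CUBIC)[:600]; cv2.imwrite(f"pics/{n}1c.png",im[:600,:800])
E
```

```text
time_s: 1.65
tcp_pos: [0.4886, -0.0919, 0.1517]
eef_rot: [0.437, -0.437, 0.557, -0.555]
contact_force: [0.2, 0.4, 1.2]
opening: 0.565
t 1.65 tcp [ 0.4886 -0.0919  0.1517] open 0.565 F [0.2  0.4  1.22] tau [-0.02  0.03  0.04]
[[-0.236 -0.002  0.972]
 [-0.972  0.001 -0.236]
 [-0.001 -1.    -0.003]]
shift norm [-0.0006 -0.      0.0016] turn deg about tool y 0.1490674073547213
{'vfov': 70.93748848798201, 'cx': 257.22543304641795, 'cy': 189.01947247296363, 'eye': array([ 0.55990335, -0.11005197,  0.31022694]), 'attitude': array([-0.09079644, -0.61149257,  0.77746336,  0.11568739])}
```

View pics/wrist1.png

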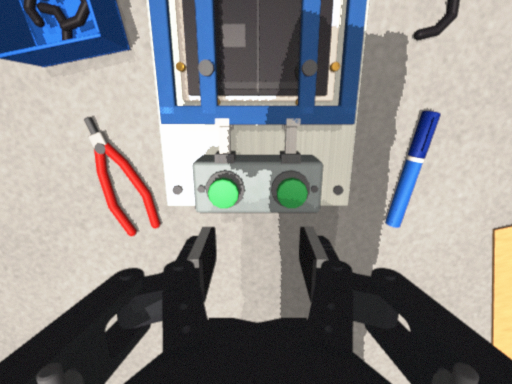

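View pics/side1c.png

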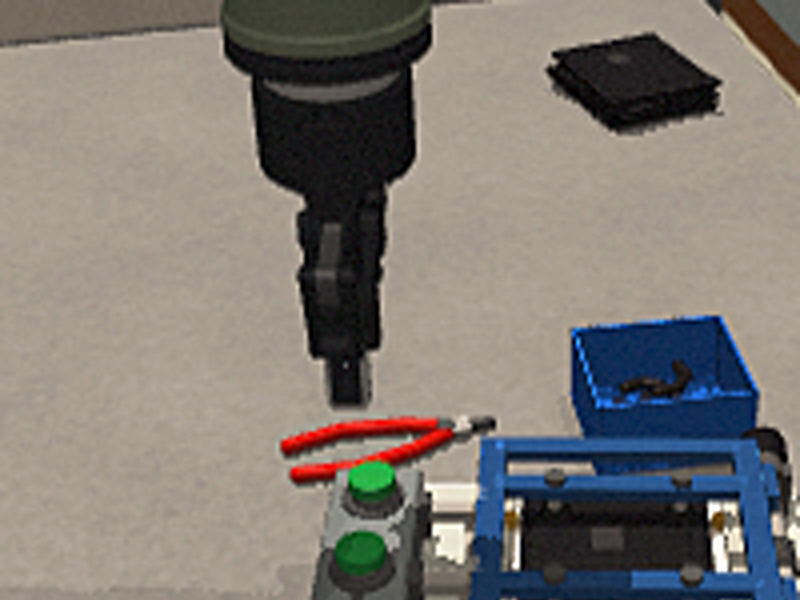

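View pics/scene1c.png

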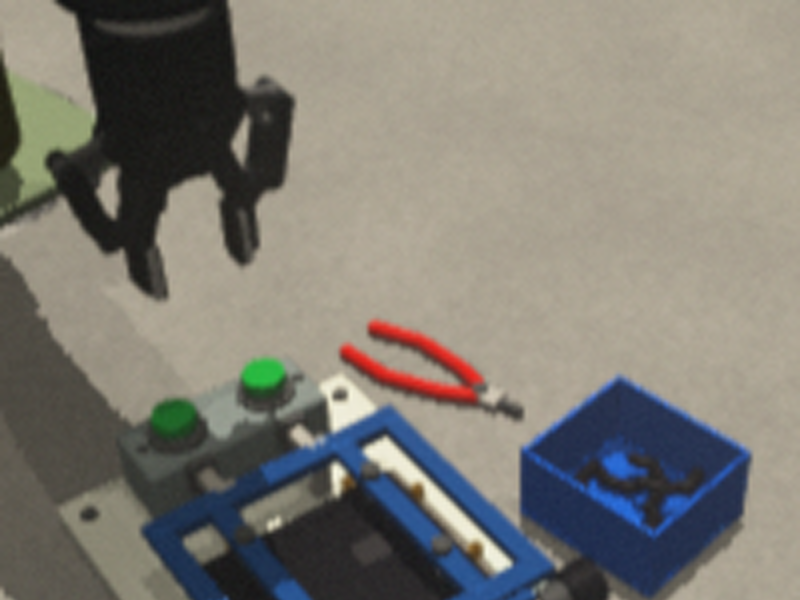

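```bash
python3 - <<'E'
import cv2
im=cv2.imread('pics/wrist1.png')
cv2.imwrite('pics/wrist1c.png',cv2.resize(im[165:265,170:350],None,fx=4.4,fy=4.4,interpolation=cv2.INTER_CUBIC))
im=cv2.imread('pics/scene1.png')
cv2.imwrite('pics/scene1d.png',cv2.resize(im[125:225,140:220],None,fx=6,fy=6,interpolation=cv2.INTER_CUBIC))
E
python3 - <<'E'
from h import *
c=get_calibration('wrist')
print(onz(c,223,193,.08),onz(c,292,192.5,.08))
T=rot(get_state()['eef_rot']);t=get_state()['tcp_pos']
for w in (30,24,38):
  for sg in (-1,1):
    for z in(.010,.015,.022): print(w,sg,z,proj(c,t+T@np.array([sg*w/1000,z,0])).round(1),proj(get_calibration('scene'),t+T@np.array([sg*w/1000,z,0])).round(1))
E
```

```text
[ 0.49575529 -0.06328877  0.08      ] [ 0.48144038 -0.1239102   0.08      ]
30 -1 0.01 [211.7 220.5] [191.7 182.9]
30 -1 0.015 [212.9 217.7] [191.9 184.5]
30 -1 0.022 [214.4 213.9] [192.3 186.8]
30 1 0.01 [300.2 220.6] [168.8 192.6]
30 1 0.015 [299.1 217.7] [169.1 194.3]
30 1 0.022 [297.7 213.9] [169.6 196.6]
24 -1 0.01 [220.6 220.5] [189.5 183.8]
24 -1 0.015 [221.5 217.7] [189.7 185.5]
24 -1 0.022 [222.7 213.9] [190.1 187.8]
24 1 0.01 [291.4 220.6] [171.2 191.6]
24 1 0.015 [290.5 217.7] [171.5 193.3]
24 1 0.022 [289.4 213.9] [171.9 195.6]
38 -1 0.01 [199.9 220.5] [194.7 181.6]
38 -1 0.015 [201.4 217.6] [194.9 183.3]
38 -1 0.022 [203.3 213.9] [195.2 185.6]
38 1 0.01 [312.  220.6] [165.7 194. ]
38 1 0.015 [310.6 217.7] [166.  195.7]
38 1 0.022 [308.8 213.9] [166.5 198. ]
```

View pics/wrist1c.png

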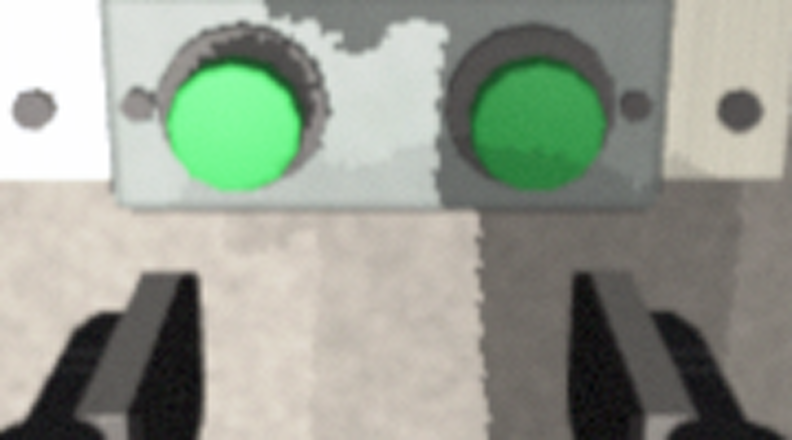

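View pics/scene1d.png

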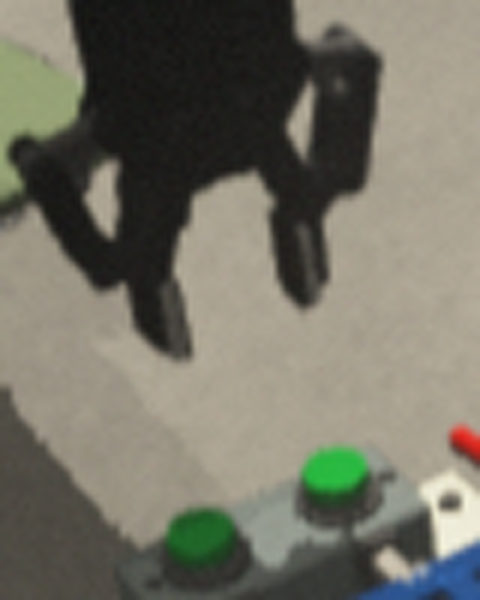

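Run:
```python
from h import *
S=get_state();T=rot(S['eef_rot']);t=S['tcp_pos'];print(t)
W,C,D=map(get_calibration,('wrist','scene','side'))
# scene tips: lower end middle
for nm,o in dict(right=[(C,170.8,184.5),(W,306.5,227)],left=[(C,190.8,175.8),(W,208.5,227)],leftS=[(C,190.8,175.8),(D,217,211)],leftWS=[(W,208.5,227),(D,217,211)]).items():
    p=tri(o);print(nm,p.round(4),'tool mm',(T.T@(p-t)*1000).round(1),[(proj(c,p)-[u,v]).round(1) for c,u,v in o])
for p in ([0,22,0],[0,22,11],[0,22,-11],[30,5,11],[30,5,-11]):
    q=t+T@np.array(p)/1000; print(p,[proj(c,q).round(1) for c in(W,C,D)])
```

```text
[ 0.48907318 -0.09265551  0.15323545]
right [ 0.4928 -0.1215  0.1732] tool mm [ 27.1 -20.   10.5] [array([-0.8, -0.3]), array([-2.3, -2.3])]
left [ 0.503  -0.0683  0.1705] tool mm [-27.  -17.2   7.7] [array([ 0., -0.]), array([0.2, 0.1])]
leftS [ 0.4841 -0.0577  0.1408] tool mm [-32.7  12.4 -13.2] [array([-0.7,  4.8]), array([-2.1, -4.8])]
leftWS [ 0.4868 -0.0557  0.1266] tool mm [-35.3  26.6 -11. ] [array([ 0.4, -1.8]), array([-0.5, -0.3])]
[0, 22, 0] [array([256.1, 213.9]), array([181.1, 191.6]), array([219.5, 218.6])]
[0, 22, 11] [array([256. , 199.4]), array([183.4, 194. ]), array([224.6, 218.6])]
[0, 22, -11] [array([256.1, 227.9]), array([178.9, 189.3]), array([214.4, 218.5])]
[30, 5, 11] [array([302.2, 208. ]), array([170.7, 193.4]), array([222.7, 220.7])]
[30, 5, -11] [array([300.6, 238.7]), array([166.3, 188.6]), array([212.1, 220.6])]
```

Three views agree that the caps are where I measured them (62 mm apart). The fingertips, though, appear about 35 mm higher than the data sheet's "22 mm ahead of the TCP" suggests. I'll lower partway, open a little, and check again.

```bash
python3 -m inch '{"fingers":[0.36,0.36,0.36,0.36,0.36],"offset":[[0,0.04,0],[0,0.08,0],[0,0.11,0],[0,0.11,0],[0,0.11,0]],"turn":[0,0,0,0,0]}'
python3 -W ignore rel.py
python3 - <<'E'
from h import *
import cv2
for n,(a,b,c,d) in dict(wrist=(165,265,170,350),side=(170,270,180,300),scene=(125,225,130,240)).items():
    im=snapshot(n)[:,:,::-1]
    cv2.imwrite(f"pics/{n}2.png",im); cv2.imwrite(f"pics/{n}2c.png",cv2.resize(im[a:b,c:d],None,fx=4.4,fy=4.4,interpolation=cv2.INTER_CUBIC))
E
```

```text
time_s: 2.42
tcp_pos: [0.4893, -0.0928, 0.1098]
eef_rot: [0.437, -0.436, 0.556, -0.556]
contact_force: [0.1, -1.1, 0.5]
opening: 0.641
t 2.425 tcp [ 0.4893 -0.0928  0.1098] open 0.641 F [ 0.11 -1.13  0.52] tau [0.01 0.02 0.02]
[[-0.238  0.001  0.971]
 [-0.971  0.001 -0.238]
 [-0.001 -1.     0.001]]
shift norm [-0.0026  0.     -0.0005] turn deg about tool y 0.03384577005157984
```

View pics/wrist2c.png

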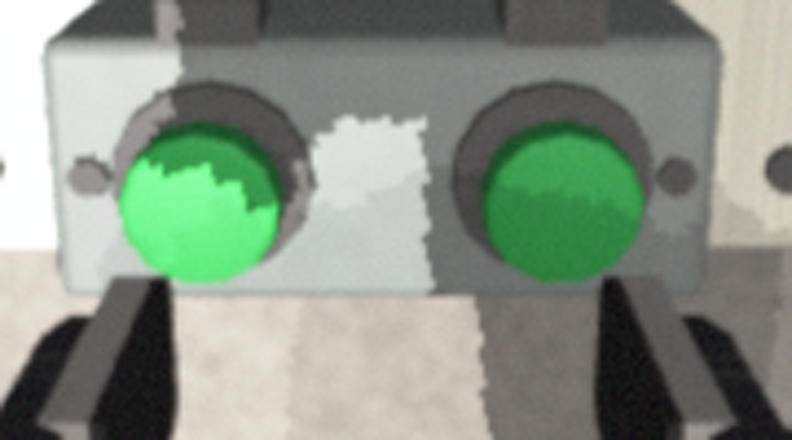

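View pics/side2c.png

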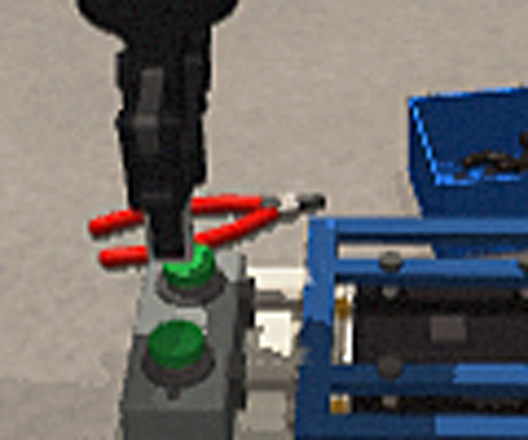

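View pics/scene2c.png

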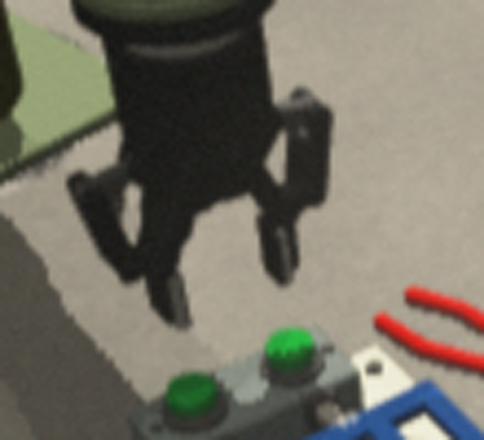

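Run:
```python
from h import *
S=get_state();T=rot(S['eef_rot']);t=S['tcp_pos'];print(t)
W,C,D=map(get_calibration,('wrist','scene','side'))
o=[(C,169.8,198.9),(D,219.1,228.6)]
for oo in (o,o+[(W,170+630/4.4,165+278/4.4)]):
    p=tri(oo);print(p.round(4),'tool mm',(T.T@(p-t)*1000).round(1),[(proj(c,p)-[u,v]).round(1) for c,u,v in oo])
```

```text
[ 0.48927514 -0.09265981  0.10969388]
[ 0.4842 -0.1237  0.1277] tool mm [ 31.4 -18.    2.5] [array([ 0. , -0.3]), array([0.2, 0.3])]
[ 0.4861 -0.1253  0.1283] tool mm [ 32.4 -18.7   4.7] [array([0. , 0.2]), array([1.1, 0.4]), array([-0.6,  4.9])]
```

```bash
python3 -m inch '{"fingers":[0.36,0.36,0.36,0.36,0.36],"offset":[[0,0.03,0],[0,0.06,0],[0,0.09,0],[0,0.1,0],[0,0.1,0]],"turn":[0,0,0,0,0]}'
python3 -W ignore rel.py
python3 - <<'E'
from h import *
import cv2
ims=[]
for n,(a,b,c,d) in dict(wrist=(165,285,170,350),side=(180,280,190,280),scene=(145,245,140,230)).items():
    im=snapshot(n)[:,:,::-1]
    cv2.imwrite(f"pics/{n}3.png",im); ims.append(cv2.resize(im[a:b,c:d],None,fx=4.4,fy=4.4,interpolation=cv2.INTER_CUBIC))
cv2.imwrite("pics/w3c.png",ims[0]);cv2.imwrite("pics/ss3c.png",np.hstack(ims[1:]))
E
```

```text
time_s: 3.2
tcp_pos: [0.4892, -0.0927, 0.0694]
eef_rot: [0.437, -0.436, 0.556, -0.556]
contact_force: [-1.0, -0.3, 0.4]
opening: 0.643
t 3.2 tcp [ 0.4892 -0.0927  0.0694] open 0.643 F [-0.97 -0.28  0.43] tau [0.03 0.   0.08]
[[-0.238  0.001  0.971]
 [-0.971  0.001 -0.238]
 [-0.001 -1.     0.   ]]
shift norm [-0.0022  0.     -0.0003] turn deg about tool y 0.04459371302456272
```

View pics/w3c.png

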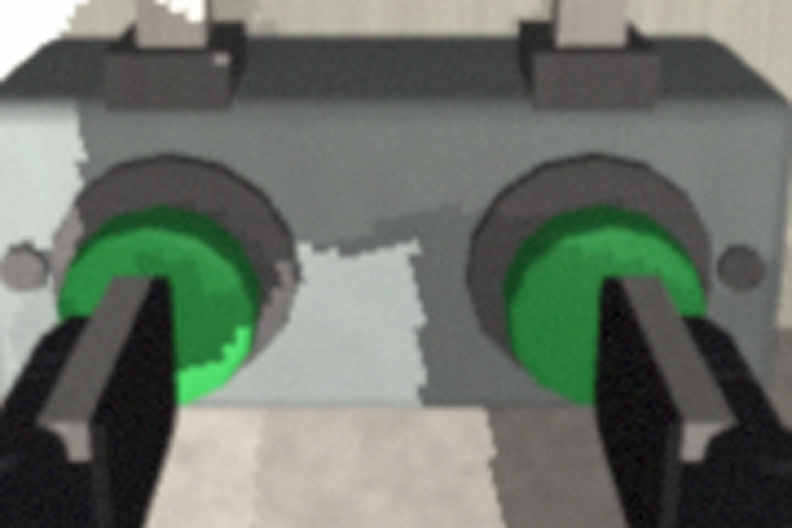

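View pics/ss3c.png

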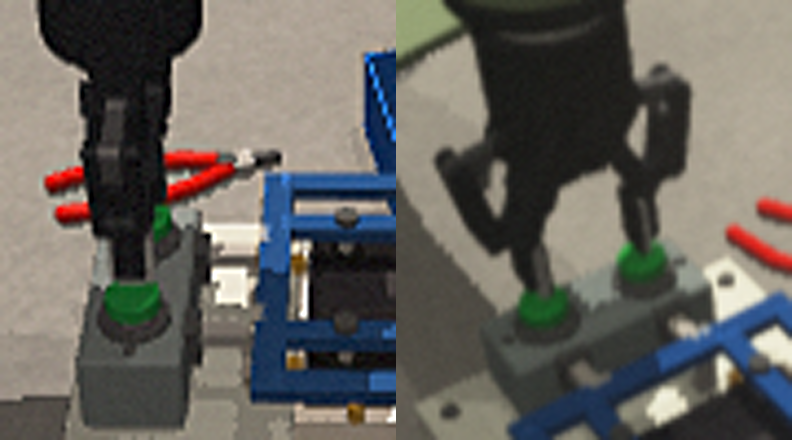

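The tips hang just above the centres of both caps. I'll lower in small steps and watch the force.

```bash
python3 -m inch '{"fingers":[0.36,0.36,0.36],"offset":[[0,0.01,0],[0,0.018,0],[0,0.018,0]],"turn":[0,0,0]}'
python3 -W ignore rel.py | head -1
python3 -m inch '{"fingers":[0.36,0.36],"offset":[[0,0.006,0],[0,0.006,0]],"turn":[0,0]}'
python3 -W ignore rel.py | head -1
```

```text
time_s: 3.72
tcp_pos: [0.4894, -0.0926, 0.0625]
eef_rot: [-0.437, 0.436, -0.556, 0.556]
contact_force: [0.3, 0.6, -0.0]
opening: 0.638
t 3.725 tcp [ 0.4894 -0.0926  0.0625] open 0.638 F [ 0.27  0.64 -0.01] tau [ 0.05 -0.01 -0.01]
time_s: 3.98
tcp_pos: [0.4895, -0.0927, 0.0601]
eef_rot: [-0.437, 0.436, -0.556, 0.556]
contact_force: [0.3, -0.3, 3.3]
opening: 0.641
t 3.975 tcp [ 0.4895 -0.0927  0.0601] open 0.641 F [ 0.28 -0.26  3.29] tau [-0.01  0.02  0.  ]
```

```bash
python3 -m inch '{"fingers":[0.36,0.36,0.36],"offset":[[0,0.012,0],[0,0.019,0],[0,0.019,0]],"turn":[0,0,0]}'
python3 -W ignore rel.py | head -1
python3 - <<'E'
from h import *
import cv2
ims=[]
for n,(a,b,c,d) in dict(wrist=(165,285,170,350),side=(180,280,190,280),scene=(145,245,140,230)).items():
    im=snapshot(n)[:,:,::-1]
    cv2.imwrite(f"pics/{n}4.png",im); ims.append(cv2.resize(im[a:b,c:d],None,fx=4.4,fy=4.4,interpolation=cv2.INTER_CUBIC))
cv2.imwrite("pics/w4c.png",ims[0]);cv2.imwrite("pics/ss4c.png",np.hstack(ims[1:]))
print(get_state()['contact_force'],get_state()['tcp_pos'])
E
```

```text
time_s: 4.35
tcp_pos: [0.4895, -0.0927, 0.0527]
eef_rot: [-0.437, 0.436, -0.556, 0.556]
contact_force: [-1.8, 0.1, 11.5]
opening: 0.639
t 4.35 tcp [ 0.4895 -0.0927  0.0527] open 0.639 F [-1.79  0.07 11.5 ] tau [0.13 0.39 0.01]
[-1.76570938  0.55140947 11.24894425] [ 0.48953116 -0.09267873  0.05283454]
```

View pics/w4c.png

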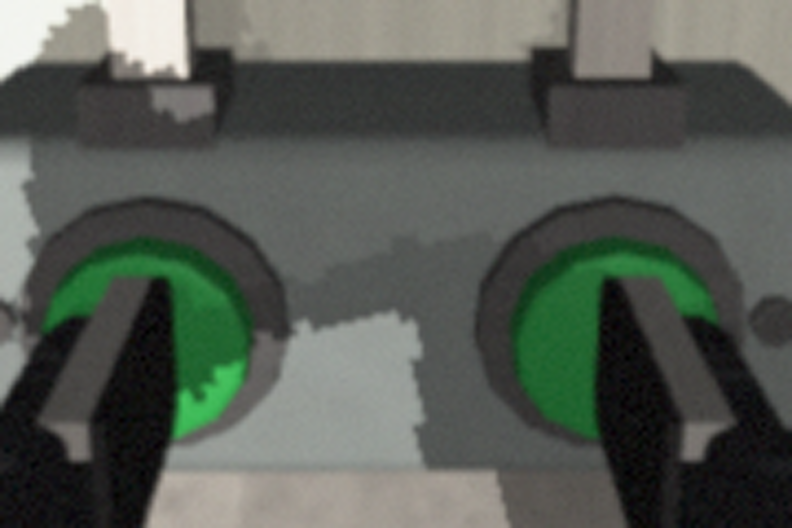

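View pics/ss4c.png

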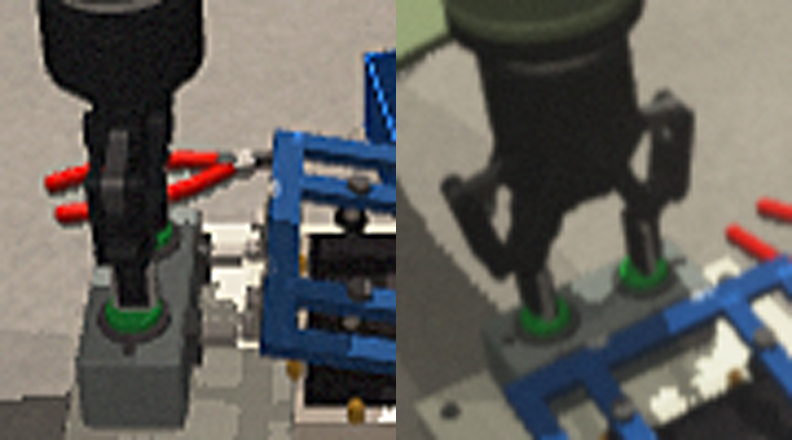

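The frame is rising, and the force (11.4 N) matches about 8 mm of travel on both buttons. I'll hold.

```bash
python3 -m inch '{"fingers":[0.36,0.36,0.36,0.36,0.36,0.36,0.36,0.36],"offset":[[0,0.001,0],[0,0.001,0],[0,0.001,0],[0,0.001,0],[0,0.001,0],[0,0.001,0],[0,0.001,0],[0,0.001,0]],"turn":[0,0,0,0,0,0,0,0]}'
python3 -m inch '{"fingers":[0.36,0.36,0.36,0.36,0.36,0.36,0.36,0.36],"offset":[[0,0.001,0],[0,0.001,0],[0,0.001,0],[0,0.001,0],[0,0.001,0],[0,0.001,0],[0,0.001,0],[0,0.001,0]],"turn":[0,0,0,0,0,0,0,0]}'
python3 -m inch '{"fingers":[0.36,0.36,0.36,0.36,0.36,0.36,0.36,0.36],"offset":[[0,0.001,0],[0,0.001,0],[0,0.001,0],[0,0.001,0],[0,0.001,0],[0,0.001,0],[0,0.001,0],[0,0.001,0]],"turn":[0,0,0,0,0,0,0,0]}'
cat > look.py <<'E'
from h import *
import cv2,sys
k=sys.argv[1];ims=[]
for n in("side","scene"):
    im=snapshot(n)[:,:,::-1]; cv2.imwrite(f"pics/{n}{k}.png",im); ims.append(cv2.resize(im[90:300,130:330],None,fx=2,fy=2,interpolation=cv2.INTER_CUBIC))
cv2.imwrite(f"pics/b{k}.png",np.hstack(ims)); print(get_state()['time_s'],get_state()['contact_force'])
E
python3 look.py 5
```

```text
time_s: 5.5
tcp_pos: [0.4895, -0.0927, 0.0528]
eef_rot: [-0.437, 0.436, -0.556, 0.557]
contact_force: [-1.8, 0.9, 11.1]
opening: 0.642
time_s: 6.5
tcp_pos: [0.4895, -0.0926, 0.0527]
eef_rot: [-0.437, 0.436, -0.556, 0.557]
contact_force: [-2.7, 0.8, 10.2]
opening: 0.639
time_s: 7.5
tcp_pos: [0.4895, -0.0927, 0.0526]
eef_rot: [-0.437, 0.436, -0.556, 0.557]
contact_force: [-1.1, 0.9, 11.6]
opening: 0.636
7.6 [-2.01071914  0.54656036 11.6215381 ]
```

View pics/b5.png

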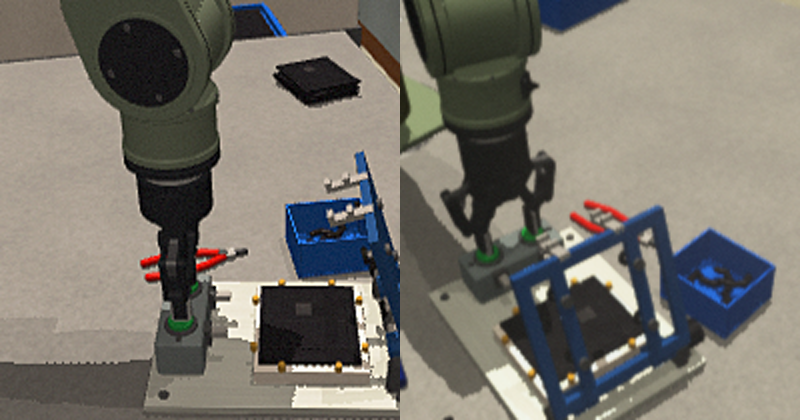

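```bash
python3 -m inch '{"fingers":[0.36,0.36,0.36,0.36,0.36,0.36,0.36,0.36],"offset":[[0,0.001,0],[0,0.001,0],[0,0.001,0],[0,0.001,0],[0,0.001,0],[0,0.001,0],[0,0.001,0],[0,0.001,0]],"turn":[0,0,0,0,0,0,0,0]}'
python3 look.py 6
python3 - <<'E'
import cv2,numpy as np
from h import *
m=np.array([.4892,-.0925]);x=np.array([.971,-.239])
for n in("side","scene"):
    a,b=cv2.imread(f"pics/{n}5.png").astype(int),cv2.imread(f"pics/{n}6.png").astype(int); print(n,(abs(a-b).max(2)>40).sum())
    h=np.array([92-140+140,0]) 
    o=m+.140*x; th=1.25; r=.172; dz=.022
    X=.092-r*np.cos(th)+dz*np.sin(th); Z=.045+r*np.sin(th)+dz*np.cos(th)
    p=o+X*x; u=proj(get_calibration(n),[*p,Z]); print('pred frame_front',u,'in crop',(u-[130,90])*2,Z)
E
```

```text
time_s: 8.6
tcp_pos: [0.4895, -0.0927, 0.0525]
eef_rot: [-0.437, 0.435, -0.556, 0.557]
contact_force: [-2.7, 0.9, 11.3]
opening: 0.642
8.7 [-1.67775081  0.34653937 11.99671428]
side 29
pred frame_front [314.86811262 185.71043967] in crop [369.73622524 191.42087934] 0.2151624465018567
scene 0
pred frame_front [225.15496001 210.66285047] in crop [190.30992002 241.32570095] 0.2151624465018567
```

```bash
python3 -m inch '{"fingers":[0.36,0.36,0.36,0.36,0.36,0.36,0.36,0.36],"offset":[[0,-0.03,0],[0,-0.07,0],[0,-0.14,0],[0,-0.22,-0.02],[0,-0.3,-0.06],[0,-0.36,-0.1],[0,-0.4,-0.12],[0,-0.4,-0.12]],"turn":[0,0,0,0,0,0,0,0]}'
python3 -m inch '{"fingers":[0.36,0.36,0.36,0.36],"offset":[[0,0,0],[0,0,0],[0,0,0],[0,0,0]],"turn":[0,0,0,0]}'
python3 look.py 7
```

```text
time_s: 9.7
tcp_pos: [0.4428, -0.0813, 0.2131]
eef_rot: [-0.438, 0.435, -0.556, 0.557]
contact_force: [0.6, 0.4, -0.4]
opening: 0.64
time_s: 10.2
tcp_pos: [0.4428, -0.0814, 0.2129]
eef_rot: [-0.438, 0.435, -0.556, 0.557]
contact_force: [0.7, -0.7, -1.1]
opening: 0.64
10.3 [ 0.63286553 -0.34800384 -0.73250454]
```

View pics/b7.png

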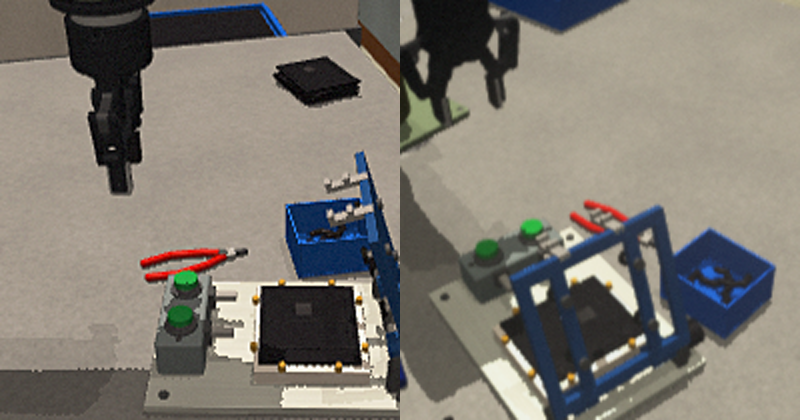

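View pics/side7.png

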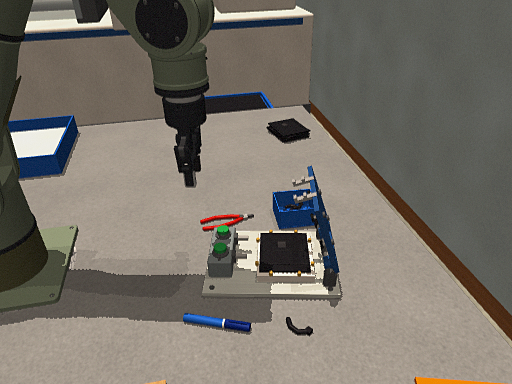

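The frame stands up, the panel is in its nest, both buttons are back at rest, and the bystanders haven't moved. The hand is clear.

```bash
python3 -c "
from rig import *
print(finish_job())"
```

```text
the job is handed in; nothing more can be done
None
```

The clamp frame is open and standing fully up, and the job is handed in at about 10.3 s of the 40 s allowed. I pressed both buttons together with one fingertip on each, about 8 mm deep. I held them at 10–12 N for about 4.3 s until the frame was up, then lifted the hand clear.

- **Frame:** it stands where I predicted for 1.25 rad in the scene view, and roughly there in the side view. It hardly changed between pictures 1.1 s apart while I held the buttons, and it stayed up after I let go.
- **Everything else:** by eye, the panel is still in its nest, both buttons are back up and the other things on the bench look unmoved. The contact force with the hand clear was about 1 N, which is sensor noise.
- **What disagreed:** the fingertips sat about 18 mm behind the TCP, not 22 mm ahead as the data sheet says. The cameras showed this before I touched anything, and first contact at TCP height 0.060–0.062 m confirmed it, so I went by the measured value.

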